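# Make up two microscopy kits from the stock

## Robot

A 6-joint arm with a two-finger parallel gripper is mounted at the origin on a cart in front of the work surface, level with it; the furniture and walls round the work are solid. World frame = base frame: x ahead of the robot, y to its left, z up, the work surface at z = 0. Lengths are in m, angles in degrees, forces in N, time in s.
With the tool pointing down it reaches from about 0.375 to 0.975 m from the base axis. Payload 3.8 kg.
Tool frame: the origin (TCP) lies midway between the tips of the shut fingers; the grasp point (between the pads) lies 19 mm behind it; z points along the fingers, y is the direction in which the jaws open and shut (so a half turn about z gives the same grasp; the last joint's range is limited). The gripper opens to 85 mm and grips with 20 to 120 N. Pads are 22 mm wide; open, the fingers measure 114 mm over their backs; the gripper's body (76 mm by 85 mm) begins 54 mm behind the grasp point. The pads swing forward as they close: fully open they stand 13 mm farther back than shut.
Start: joints at [72.428, 15.12, 91.902, -0, 72.978, -2.114], TCP at [0.18, 0.651, 0.231] pointing down, gripper open.
Joint ranges: [-150.88, 150.88], [-54.13, 125.18], [17.81, 147.31], [-75.09, 255.09], [0, 152.58], [-146.25, 146.25]. Speed limits (degrees/s): [147.25, 147.25, 180, 180, 180, 180].

## Interface

Orientations are given as [roll, pitch, yaw] about the fixed x, y, z axes, in that order (R = Rz(yaw) Ry(pitch) Rx(roll)).
In Python, from cell import env, imaging gives the robot as it stands. Calls block until the motion is done:
- env.move_to(position, orientation): joint-space move of the TCP to a pose.
- env.movel(position, frame=None, velocity=0.15, guard=None): straight line of the TCP; frame=None keeps the orientation; velocity is the mean speed in m/s. With guard (N) it stops when the force on the tool has changed by that much, and returns True; else False.
- env.move_joints(angles): joint-space move.
- env.let_go() and env.gripper_close(grip_force=None): open the fingers fully, or close them until they stop; grip_force is the grip in N (None keeps the last).
- env.wait(seconds).
- env.ik(position, orientation): joint angles nearest the present ones, or None.
- env.get_obs(): the state.
- imaging.snapshot(name): name is "scene" or "top" or "wrist"; returns the picture (384x512x3 uint8, red, green, blue); there is no depth.
- imaging.get_calibration(name): a dict with "vfov" (degrees; the focal length in pixels is half the picture's height over the tangent of half this angle, whatever the lens; pixels are square), "cx", "cy" (the principal point, pixels), "xyz" and "attitude" of the camera in the world; the wrist camera has in their place "tool_from_camera" (4x4, takes a point from camera to tool coordinates, whose origin is the TCP and whose axes are the flange's). Camera axes: x right, y up, looking along -z (the intrinsics and any distortion apply to the point x, -y, -z); pixel columns grow to the right and rows downward; lengths in m; the calibration is good to about 2 mm. A picture is of the moment at which its call begins: read the wrist's pose just before it. get_calibration takes no time and is no camera call.
A pose or a line that the arm cannot do raises env.PlanningError and nothing moves.
- env.job_done(): hands the job in, once; it reports no verdict.
The state is a dict: "time_s": time; "joint_pos": joint angles; "qd": joint speeds; "joint_efforts": joint torques, N m; "eef_pos": TCP position; "orientation": TCP orientation; "contact_force": force on the tool from outside, world axes, zero at the start; "torque": the same for the moment, N m; "finger_gap": opening from 0.0 (shut) to 1.0 (fully open).
Only numpy, scipy, OpenCV 4.12 (cv2) and the standard library are available. Lean on these libraries where they do the work, as an engineer would, in place of code of your own. Each camera call takes 0.05 s, during which the arm holds its last target.

## Task

Make up the two kit trays from the loose stock standing behind them on the desk, leaving the yellow-capped vial, the white-capped vial and the clear-topped lens can standing where they are and tipping nothing over. The green tray gets the vial with the red cap upright in the round well, and the clear cover-glass box, flat on its base, in the rectangular bay. The orange tray gets the vial with the blue cap upright in the round well, and the brown bottle with the black cap upright in the rectangular bay.

Things in the scene. Friction and masses are not known exactly. Their poses are not given: they have to be found in the camera images.
- green_tray: Green kit tray, 66 x 128 mm (148 with end lugs), rims 8 mm high, fixed on the desk. Origin: centre of its underside; x across, y along its length, z up. Floor 3 mm above the desk. Round vial well: centre x 0, y +36.5 mm, inner diameter 38 mm, white collar up to 8 mm. Rectangular bay: centre x 0, y -25.5 mm, 58 (x) by 69 mm (y) inside, dark liner, walls up to 8 mm.
- orange_tray: Orange kit tray, 66 x 128 mm (148 with end lugs), rims 8 mm high, fixed on the desk. Origin: centre of its underside; x across, y along its length, z up. Floor 3 mm above the desk. Round vial well: centre x 0, y +36.5 mm, inner diameter 38 mm, white collar up to 8 mm. Rectangular bay: centre x 0, y -25.5 mm, 58 (x) by 69 mm (y) inside, dark liner, walls up to 8 mm.
- red_vial: Sample vial with a red screw cap, standing upright and loose on the desk; body 18 mm in diameter, cap 19 mm, 58 mm tall (the cap is the top 12 mm), 18 g. Origin at the centre of its underside, z up. (Not one of those in the blue rack at the back.)
- blue_vial: Sample vial with a blue screw cap, standing upright and loose on the desk; body 18 mm in diameter, cap 19 mm, 58 mm tall (the cap is the top 12 mm), 18 g. Origin at the centre of its underside, z up. (Not one of those in the blue rack at the back.)
- glass_box: Clear open box for cover glasses, square, 16 g, 38 x 38 mm, 21 mm tall, to be gripped across two opposite outer sides. Origin at the centre of its underside, x and y along its sides, z up.
- amber_bottle: Small brown glass bottle with a black cap, round, 45 g, 25 mm in diameter up to 42 mm, cap 18 mm in diameter, 56 mm tall in all, standing upright among the stock just behind the trays (a like one far back beside the computer is not meant). Origin at the centre of its underside, z up.
- yellow_vial: Sample vial with a yellow screw cap, standing upright and loose on the desk; body 18 mm in diameter, cap 19 mm, 58 mm tall (the cap is the top 12 mm), 18 g. Origin at the centre of its underside, z up. (Not one of those in the blue rack at the back.) It stays in the stock.
- white_vial: Sample vial with a white screw cap, standing upright and loose on the desk; body 18 mm in diameter, cap 19 mm, 58 mm tall (the cap is the top 12 mm), 18 g. Origin at the centre of its underside, z up. (Not one of those in the blue rack at the back.) It stays in the stock.
- lens_can: Round lens can: black base, clear cover with a white barrel inside; 39 mm in diameter, 66 mm tall, upright, among the stock just behind the trays. Origin at the centre of its underside, z up. It stays in the stock.
Things that resemble listed ones, but are neither listed nor needed, are in the scene too. Leave any pink or purple look-alike of the yellow_vial alone.

How it is judged (in metres and radians):
At the end, for the whole second after the job is handed in: Red vial in the green tray's well, blue vial in the orange tray's, glass box in the green bay, brown bottle in the orange bay: inside their bay, within 0.12 rad of upright, underside 1 to 5.5 mm above the tray's origin, at rest; yellow and white vials and can upright, moved under 15 mm (x of red_vial in the frame of green_tray between -0.012 and 0.012 m and y of red_vial in the frame of green_tray between 0.0245 and 0.0485 m and z of red_vial in the frame of green_tray between 0.001 and 0.0055 m and angle between each of red_vial, glass_box, blue_vial, amber_bottle, yellow_vial, white_vial, lens_can's own z axis and vertical below 0.12 rad and x of glass_box in the frame of green_tray between -0.014 and 0.014 m and y of glass_box in the frame of green_tray between -0.0425 and -0.0085 m and z of glass_box in the frame of green_tray between 0.001 and 0.0055 m and x of blue_vial in the frame of orange_tray between -0.012 and 0.012 m and y of blue_vial in the frame of orange_tray between 0.0245 and 0.0485 m and z of blue_vial in the frame of orange_tray between 0.001 and 0.0055 m and x of amber_bottle in the frame of orange_tray between -0.02 and 0.02 m and y of amber_bottle in the frame of orange_tray between -0.0495 and -0.0015 m and z of amber_bottle in the frame of orange_tray between 0.001 and 0.0055 m and linear speed of each of red_vial, glass_box, blue_vial, amber_bottle below 0.01 m/s and distance of each of yellow_vial, white_vial, lens_can from where it was at the start of the episode below 0.015 m); the robot touches nothing.
It fails at once if a vial, the bottle, the glass box or the lens can is tipped over (angle between any of red_vial, blue_vial, glass_box, amber_bottle, yellow_vial, white_vial, lens_can's own z axis and vertical above 0.8 rad).
It also fails if it takes over 96 s, if anything falls off the work surface, if the arm or the gripper's body presses on something with over 40 N, if the wrist force passes 120 N, or if a joint passes its speed limit or range.

## Working session

There is one attempt and no reset: what is moved stays moved. The work goes in short steps, each a Python script; the robot and the scene stay as the last script left them, time stands still between calls to the robot, and variables do not carry over. Pictures are saved under pics/ and viewed, and the job is handed in when it is done.

```bash
ls; mkdir -p pics; python3 - <<'E'
from cell import env, imaging
import cv2
for n in ["scene","top","wrist"]:
    c=imaging.get_calibration(n); print(n,c)
o=env.get_obs(); print(o)
for n in ["scene","top","wrist"]:
    im=imaging.snapshot(n); cv2.imwrite(f"pics/{n}0.png",cv2.cvtColor(im,cv2.COLOR_RGB2BGR))
E
```

```text
pics
scene {'vfov': 44.697412212365194, 'cx': 256.23565696732345, 'cy': 191.0241563539704, 'xyz': array([ 0.63994079, -1.01359807,  0.50813668]), 'attitude': array([56.24723418, -0.83599585,  7.04938928])}
top {'vfov': 47.96797667643172, 'cx': 262.3170996856033, 'cy': 192.31101986407145, 'xyz': array([ 0.48040876, -0.31513799,  0.89754756]), 'attitude': array([  6.85947961,  -0.29852546, -89.99546274])}
wrist {'vfov': 70.47486163462547, 'cx': 259.21106826797904, 'cy': 189.83408650395685, 'tool_from_camera': array([[ 2.91756368e-04,  9.58424619e-01,  2.85345692e-01,
         7.26690539e-02],
       [ 9.99999805e-01, -4.37201198e-04,  4.46013672e-04,
         6.07292533e-04],
       [ 5.52223962e-04,  2.85345507e-01, -9.58424560e-01,
        -1.43674969e-01],
       [ 0.00000000e+00,  0.00000000e+00,  0.00000000e+00,
         1.00000000e+00]])}
{'time_s': 0.0, 'joint_pos': array([ 7.24280676e+01,  1.51707212e+01,  9.19819269e+01,  6.44594244e-04,
        7.29778666e+01, -2.11643378e+00]), 'qd': array([-0.05103899, -0.01217159,  0.0137348 , -0.10778112, -0.06094589,
        0.04777818]), 'joint_efforts': array([ 1.68099145e-03, -5.15106654e+01, -3.67323089e+01,  1.52803773e-05,
        1.27384550e-02,  3.83652491e-06]), 'eef_pos': array([0.17968056, 0.64987834, 0.22993732]), 'orientation': array([-1.79869597e+02, -5.43545309e-03,  1.64544306e+02]), 'contact_force': array([ 0.24252136, -0.70953703, -1.01978935]), 'torque': array([-0.01586133, -0.0115654 ,  0.00774475]), 'finger_gap': 0.9990002089750566}
```

View pics/scene0.png

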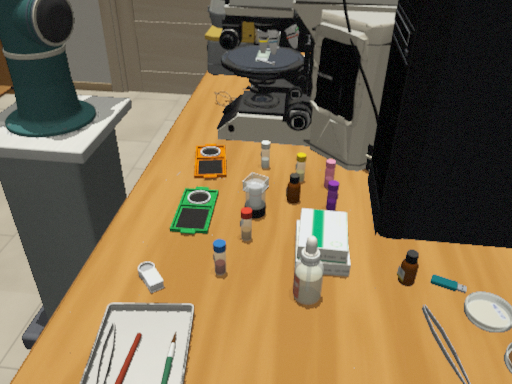

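View pics/top0.png

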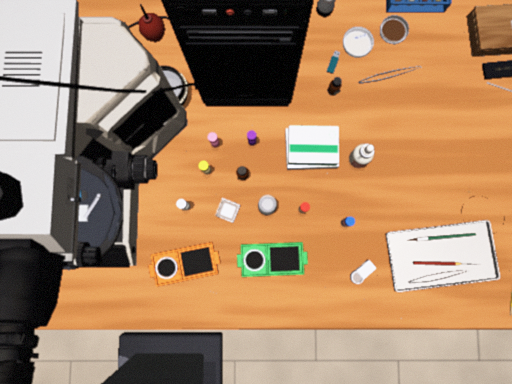

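View pics/wrist0.png

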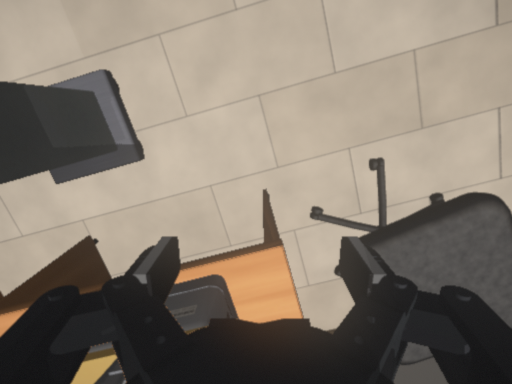

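```bash
cat > h.py <<'E'
import numpy as np, cv2
from scipy.spatial.transform import Rotation as R
from cell import env, imaging
def campose(n,obs=None):
    c=imaging.get_calibration(n)
    if n=="wrist":
        T=np.eye(4); T[:3,:3]=R.from_euler('xyz',obs["orientation"],degrees=True).as_matrix(); T[:3,3]=obs["eef_pos"]
        T=T@c["tool_from_camera"]; r,p=T[:3,:3],T[:3,3]
    else: r=R.from_euler('xyz',c["attitude"],degrees=True).as_matrix(); p=np.array(c["xyz"])
    f=192/np.tan(np.radians(c["vfov"]/2)); return r,p,f,c["cx"],c["cy"]
def cast(n,uv,z,obs=None):
    r,p,f,cx,cy=campose(n,obs); d=r@np.array([(uv[0]-cx)/f,-(uv[1]-cy)/f,-1.]); return p+d*(z-p[2])/d[2]
def proj(n,X,obs=None):
    r,p,f,cx,cy=campose(n,obs); q=r.T@(np.asarray(X,float)-p); return np.array([cx-f*q[0]/q[2],cy+f*q[1]/q[2]])
def shot(n,name):
    o=env.get_obs(); im=imaging.snapshot(n); b=cv2.cvtColor(im,cv2.COLOR_RGB2BGR); cv2.imwrite(f"pics/{name}.png",b); return b,o
E
python3 - <<'E'
from h import *
im=cv2.imread("pics/top0.png")
for nm,uv,z in [("red",(304.5,208),.058),("blue",(349,222),.058),("yel",(204,167),.058),("white",(182.5,204),.058),("amber",(242,173),.056),("can",(267,205),.066),("box",(228,210),.021),("gwell",(255.5,260),.008),("gbay",(284,259),.003),("owell",(166,267),.008),("obay",(198,261),.003),("edge",(260,329),0),("pink",(213,139),.058),("purple",(252,137),.058)]:
    X=cast("top",uv,z); print(nm,X.round(3),proj("scene",X).round(0))
for z in (0,.1,.2,.3,.4,.5): print(z,cast("top",(70,300),z).round(2),cast("top",(80,240),z).round(2),cast("top",(35,380),z).round(2))
cv2.imwrite("pics/topz.png",cv2.resize(im[120:300,130:380],None,fx=3.2,fy=3.2,interpolation=cv2.INTER_CUBIC))
E
```

```text
red [ 0.551 -0.402  0.058] [244. 210.]
blue [ 0.523 -0.488  0.058] [217. 242.]
yel [ 0.632 -0.205  0.058] [299. 155.]
white [ 0.558 -0.164  0.058] [264. 143.]
amber [ 0.62  -0.279  0.056] [291. 175.]
can [ 0.556 -0.329  0.066] [253. 182.]
box [ 0.55  -0.25   0.021] [255. 180.]
gwell [ 0.448 -0.306  0.008] [198. 197.]
gbay [ 0.45  -0.364  0.003] [191. 218.]
owell [ 0.434 -0.124  0.008] [210. 150.]
obay [ 0.446 -0.188  0.003] [209. 167.]
edge [ 0.311 -0.315  0.   ] [126. 197.]
pink [ 0.688 -0.221  0.058] [328. 161.]
purple [ 0.692 -0.299  0.058] [331. 183.]
0 [0.37 0.07 0.  ] [0.49 0.06 0.  ] [0.21 0.13 0.  ]
0.1 [0.38 0.03 0.1 ] [0.49 0.01 0.1 ] [0.24 0.08 0.1 ]
0.2 [ 0.39 -0.02  0.2 ] [ 0.49 -0.03  0.2 ] [0.27 0.03 0.2 ]
0.3 [ 0.41 -0.06  0.3 ] [ 0.49 -0.07  0.3 ] [ 0.3  -0.02  0.3 ]
0.4 [ 0.42 -0.1   0.4 ] [ 0.49 -0.11  0.4 ] [ 0.33 -0.07  0.4 ]
0.5 [ 0.43 -0.14  0.5 ] [ 0.48 -0.15  0.5 ] [ 0.36 -0.12  0.5 ]
```

```bash
python3 - <<'E'
from h import *
env.move_joints([72.4,-12,90,0,102,-2.1]); print(env.get_obs()["eef_pos"])
shot("wrist","w1")
for s,n in ((-60,"w2"),(60,"w3")):
    env.move_joints([72.4,-12,90,s,90,-2.1]); o=env.get_obs(); print(o["eef_pos"],o["orientation"],o["time_s"])
    shot("wrist",n)
E
```

```text
[0.11176617 0.43460135 0.51942658]
[0.40945865 0.37812702 0.69768596] [160.34964124  58.61801432 146.50793431] 2.8333
[-0.16426451  0.55979244  0.69838794] [ 154.05776235  -56.99337543 -174.32535065] 4.9333
```

View pics/w2.png

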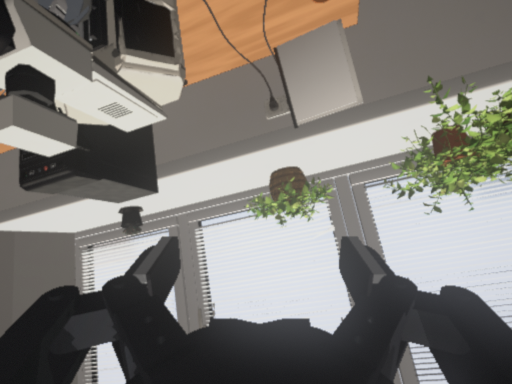

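View pics/topz.png

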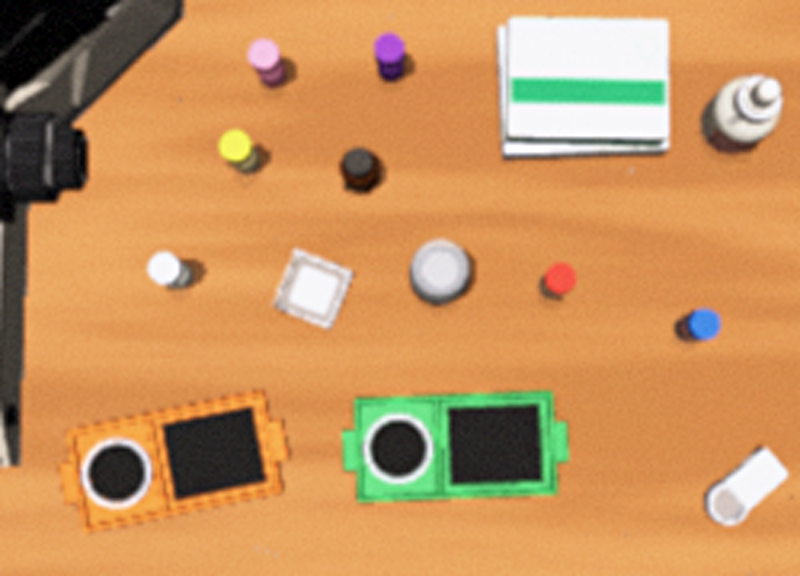

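View pics/w1.png

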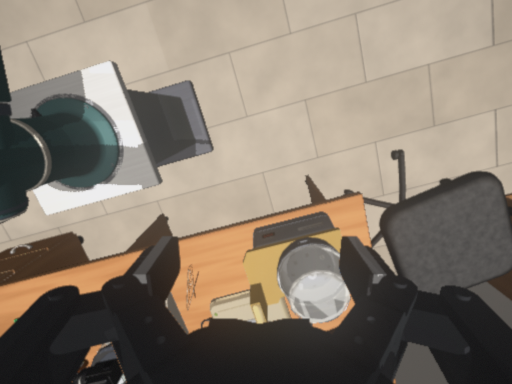

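```bash
python3 - <<'E'
from h import *
env.move_joints([72.4,-40,110,0,110,-2.1]); print(env.get_obs()["eef_pos"])
env.move_joints([45,-40,110,0,70,-2.1]); o=env.get_obs(); print(o["eef_pos"],o["orientation"],o["time_s"])
shot("wrist","w4")
E
```

```text
[0.03766252 0.20185671 0.48872684]
[0.28388919 0.31960843 0.56941747] [140.12687792   1.32145354 136.64847978] 7.675
```

View pics/w4.png

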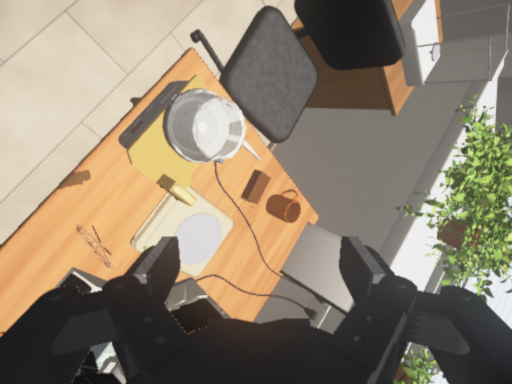

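```bash
python3 - <<'E'
from h import *
env.move_joints([45,-50,110,0,120,-2.1]); print(env.get_obs()["eef_pos"])
env.move_joints([40,-50,110,0,100,130]); o=env.get_obs(); print(o["eef_pos"],o["orientation"],o["time_s"])
b,o=shot("wrist","w5")
for X in [(.4,-.1,.4),(.3,0,.3),(.45,0,.0),(.31,.1,0),(.31,-.1,0)]: print(X,proj("wrist",X,o))
E
```

```text
[0.05253504 0.08784843 0.51495071]
[0.15080176 0.15906402 0.53596291] [-166.85298978  -15.17751272   -1.73174508] 10.925
(0.4, -0.1, 0.4) [605.15062525 -63.99363022]
(0.3, 0, 0.3) [423.79751281  97.82169509]
(0.45, 0, 0.0) [379.22516876  73.59188416]
(0.31, 0.1, 0) [333.04455432 133.78928559]
(0.31, -0.1, 0) [423.63171311 132.90613214]
```

View pics/w5.png

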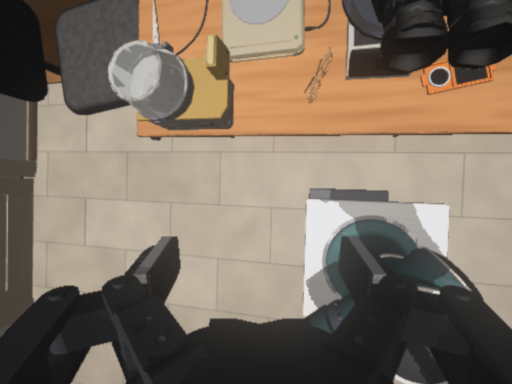

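```bash
python3 - <<'E'
from h import *
o=env.get_obs()
print(campose("wrist",o)[1])
for z in (.2,.3,.4,.5): print(z,[cast("wrist",uv,z,o).round(3) for uv in ((412,66),(480,66),(440,10))], [cast("top",uv,z).round(2) for uv in ((35,383),(70,250),(5,190))])
E
```

```text
[0.18340519 0.12624053 0.69006703]
0.2 [array([ 0.382, -0.013,  0.2  ]), array([ 0.376, -0.109,  0.2  ]), array([ 0.468, -0.05 ,  0.2  ])] [array([0.27, 0.03, 0.2 ]), array([ 0.47, -0.01,  0.2 ]), array([0.57, 0.1 , 0.2 ])]
0.3 [array([0.342, 0.016, 0.3  ]), array([ 0.337, -0.061,  0.3  ]), array([ 0.41 , -0.014,  0.3  ])] [array([ 0.3 , -0.02,  0.3 ]), array([ 0.47, -0.05,  0.3 ]), array([0.56, 0.04, 0.3 ])]
0.4 [array([0.301, 0.044, 0.4  ]), array([ 0.297, -0.013,  0.4  ]), array([0.352, 0.022, 0.4  ])] [array([ 0.33, -0.07,  0.4 ]), array([ 0.47, -0.1 ,  0.4 ]), array([ 0.54, -0.02,  0.4 ])]
0.5 [array([0.26 , 0.072, 0.5  ]), array([0.258, 0.035, 0.5  ]), array([0.294, 0.058, 0.5  ])] [array([ 0.36, -0.12,  0.5 ]), array([ 0.48, -0.14,  0.5 ]), array([ 0.53, -0.08,  0.5 ])]
```

```bash
python3 - <<'E'
from h import *
from scipy.optimize import least_squares
P=[];J=[]
for p in [(.5,-.3,.1),(.7,-.3,.1),(.4,-.2,.3),(.6,-.2,.4),(.45,-.35,.2),(.43,-.12,.05),(.8,-.3,.2)]:
    q=env.ik(p,[180,0,160]); 
    if q is None: print("none",p);continue
    P.append(p);J.append(q);print(p,np.round(q,1))
P=np.array(P);J=np.radians(J)
def fk(x,j):
    a,L1,L2,h,Lt,d=x
    r=a+L1*np.sin(j[:,1])+L2*np.sin(j[:,1]+j[:,2]); z=h+L1*np.cos(j[:,1])+L2*np.cos(j[:,1]+j[:,2])-.0-Lt
    c,s=np.cos(j[:,0]),np.sin(j[:,0]); return np.c_[r*c-d*s,r*s+d*c,z]
def res(x): x=np.r_[x[:4],0,x[4]]; return (fk(x,J)-P).ravel()
s=least_squares(res,[0,.4,.45,.2,.02]);print(s.x,s.cost)
E
```

```text
(0.5, -0.3, 0.1) [ -33.4   11.9  110.6    0.    57.5 -103.4]
(0.7, -0.3, 0.1) [-25.1  29.6  86.4   0.   64.  -95.1]
(0.4, -0.2, 0.3) [-29.8 -12.4 112.9   0.   79.5 -99.8]
(0.6, -0.2, 0.4) [-20.7   7.4  83.7   0.   88.9 -90.7]
(0.45, -0.35, 0.2) [ -40.4    5.1  107.     0.    67.9 -110.4]
(0.43, -0.12, 0.05) [-18.8   1.5 128.6   0.   49.9 -88.8]
(0.8, -0.3, 0.2) [-22.2  35.9  66.    0.   78.  -92.2]
[-4.80621742e-04  5.12000847e-01  5.66200014e-01 -9.71799093e-02
  2.49000001e-02] 3.256358570415443e-07
```

```bash
python3 - <<'E'
from h import *
env.move_joints([40,-50,110,0,120,60]); 
env.move_joints([-45,-50,110,0,120,-90]); o=env.get_obs(); print(o["eef_pos"],o["orientation"],o["time_s"])
env.move_joints([-50,-20,100,40,80,-90]); o=env.get_obs(); print(o["eef_pos"],o["orientation"],o["time_s"])
shot("wrist","w6")
E
```

```text
[ 0.08753946 -0.05220197  0.5151259 ] [1.79997004e+02 5.64455910e-03 1.35017087e+02] 14.3333
[ 0.50081575 -0.21557381  0.58263359] [138.40730752  17.63129301 123.31767968] 15.95
```

View pics/w6.png

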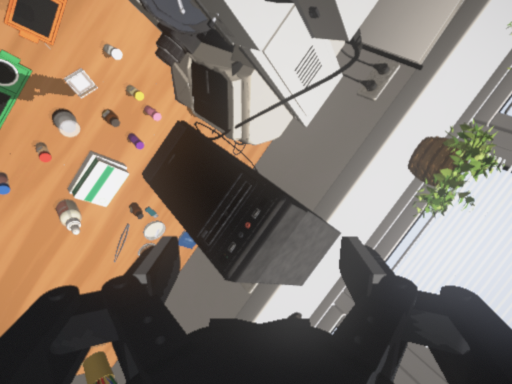

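```bash
python3 - <<'E'
from h import *
best=None
for p in [(.4,-.35,.5),(.45,-.35,.55),(.35,-.35,.45),(.45,-.4,.5)]:
    z=np.array([.38,.0,.25])-p; z/=np.linalg.norm(z)
    for s in range(0,360,30):
        x=np.cross([0,0,1.],z);x/=np.linalg.norm(x)
        x=R.from_rotvec(z*np.radians(s)).apply(x); M=np.c_[x,np.cross(z,x),z]
        e=R.from_matrix(M).as_euler('xyz',degrees=True); q=env.ik(p,e)
        if q is None: continue
        d=np.abs(q-env.get_obs()["joint_pos"]).max()
        if best is None or d<best[0]: best=(d,p,e,q,s)
print(best)
env.move_joints(best[3]); print(env.get_obs()["time_s"])
b,o=shot("wrist","w7")
for X in [(.3,0,.35),(.434,-.124,0),(.48,-.1,.4)]: print(X,proj("wrist",X,o))
E
```

```text
(np.float64(50.18390799707102), (0.35, -0.35, 0.45), array([123.32165114, -25.75423195, 159.15859947]), array([ -65.49079727,   19.61511678,   81.65791136,   33.97558035,
        130.21951198, -110.90122615]), 30)
16.9667
(0.3, 0, 0.35) [277.70809223  85.43054895]
(0.434, -0.124, 0) [167.87229225 230.46366604]
(0.48, -0.1, 0.4) [342.40517434 194.21842899]
```

View pics/w7.png

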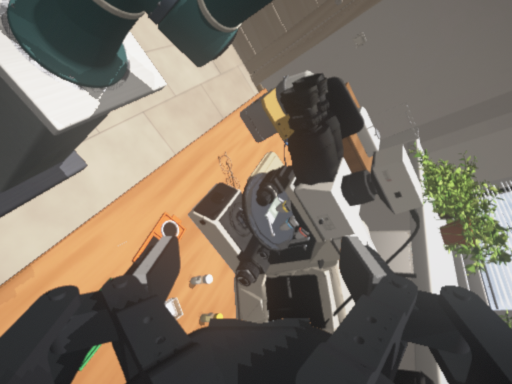

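```bash
python3 - <<'E'
from h import *
im=cv2.imread("pics/w7.png"); cv2.imwrite("pics/w7z.png",cv2.resize(im[50:310,170:430],None,fx=2.2,fy=2.2,interpolation=cv2.INTER_CUBIC))
im=cv2.imread("pics/w5.png"); cv2.imwrite("pics/w5z.png",cv2.resize(im[0:130,312:512],None,fx=3.5,fy=3.5,interpolation=cv2.INTER_CUBIC))
E
```

```text
(no output)
```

View pics/w7z.png

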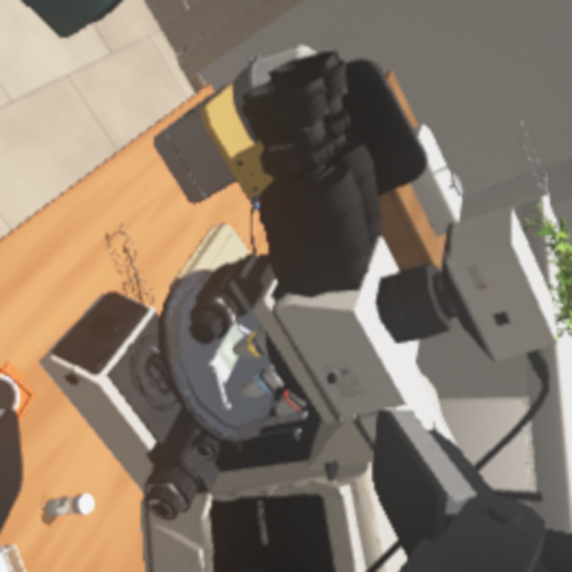

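View pics/w5z.png

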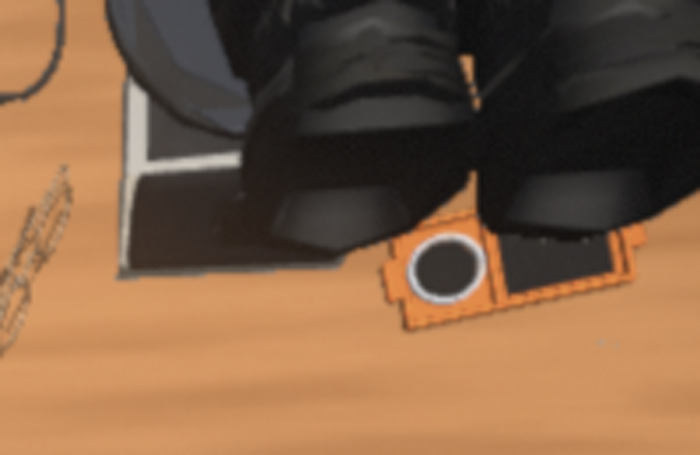

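```bash
python3 - <<'E'
from h import *
o7=env.get_obs()
o5=dict(eef_pos=np.array([0.15080176,0.15906402,0.53596291]),orientation=np.array([-166.85298978,-15.17751272,-1.73174508]))
def ray(n,uv,o): 
    r,p,f,cx,cy=campose(n,o); d=r@np.array([(uv[0]-cx)/f,-(uv[1]-cy)/f,-1.]); return p,d/np.linalg.norm(d)
def tri(*rs):
    A=sum(np.eye(3)-np.outer(d,d) for p,d in rs); b=sum((np.eye(3)-np.outer(d,d))@p for p,d in rs); X=np.linalg.solve(A,b)
    return X.round(3),[round(float(np.linalg.norm((np.eye(3)-np.outer(d,d))@(X-p))),3) for p,d in rs]
for v in (76,85,95,110):
  for u in (282,290,310):
    print(u,v,tri(ray("wrist",(465,66),o5),ray("wrist",(u,v),o7)))
print("knob",tri(ray("top",(158,168),None),ray("wrist",(170+165/2.2,50+505/2.2),o7)))
for uv in ((327,243),(292,190)):
  for y in (0,-.04,-.08,-.12):
    p,d=ray("wrist",uv,o7); X=p+d*(y-p[1])/d[1]; print(uv,X.round(3),proj("top",X).round(0))
E
```

```text
282 76 (array([ 0.299, -0.013,  0.374]), [0.009, 0.009])
290 76 (array([ 0.301, -0.009,  0.382]), [0.004, 0.004])
310 76 (array([ 0.306, -0.001,  0.403]), [0.008, 0.008])
282 85 (array([ 0.306, -0.016,  0.366]), [0.005, 0.005])
290 85 (array([ 0.309, -0.013,  0.375]), [0.0, 0.0])
310 85 (array([ 0.314, -0.005,  0.396]), [0.013, 0.013])
282 95 (array([ 0.315, -0.02 ,  0.358]), [0.0, 0.0])
290 95 (array([ 0.317, -0.017,  0.367]), [0.005, 0.005])
310 95 (array([ 0.322, -0.01 ,  0.389]), [0.018, 0.018])
282 110 (array([ 0.328, -0.027,  0.345]), [0.008, 0.008])
290 110 (array([ 0.33 , -0.024,  0.354]), [0.013, 0.013])
310 110 (array([ 0.335, -0.017,  0.377]), [0.026, 0.026])
knob (array([ 0.619, -0.121,  0.103]), [0.004, 0.004])
(327, 243) [ 0.649 -0.     0.267] [ 49. 130.]
(327, 243) [ 0.616 -0.04   0.292] [ 67. 148.]
(327, 243) [ 0.583 -0.08   0.318] [ 87. 168.]
(327, 243) [ 0.55  -0.12   0.344] [109. 190.]
(292, 190) [0.495 0.    0.263] [ 44. 234.]
(292, 190) [ 0.475 -0.04   0.289] [ 63. 248.]
(292, 190) [ 0.456 -0.08   0.315] [ 83. 263.]
(292, 190) [ 0.437 -0.12   0.341] [106. 279.]
```

```bash
cat > meas.py <<'E'
from h import *
def largest(m,n=1):
    cs,_=cv2.findContours(m,cv2.RETR_EXTERNAL,cv2.CHAIN_APPROX_NONE); return sorted(cs,key=cv2.contourArea)[::-1][:n]
if __name__=="__main__":
    im=cv2.imread("pics/top0.png"); hsv=cv2.cvtColor(im,cv2.COLOR_BGR2HSV)
    def roi(m,x0,x1,y0,y1): k=np.zeros_like(m);k[y0:y1,x0:x1]=m[y0:y1,x0:x1];return k
    def obj(nm,lo,hi,box,z):
        m=roi(cv2.inRange(hsv,lo,hi),*box); M=cv2.moments(max(largest(m),key=cv2.contourArea)); uv=(M['m10']/M['m00'],M['m01']/M['m00'])
        print(nm,np.round(uv,1),M['m00'],cast("top",uv,z).round(4))
    obj("red",(0,150,120),(6,255,255),(290,320,195,220),.056)
    obj("blue",(100,120,90),(125,255,255),(335,365,210,235),.056)
    obj("amber",(0,0,0),(180,255,75),(230,255,160,185),.05)
    # trays: rect from hull of coloured + dark
    for nm,lo,hi,box in (("green",(50,80,60),(80,255,255),(230,315,235,285)),("orange",(5,215,150),(16,255,255),(145,225,235,292))):
        m=roi(cv2.inRange(hsv,lo,hi),*box); 
        c=np.concatenate(largest(m,3)); r=cv2.minAreaRect(c); print(nm,r)
        B=cv2.boxPoints(r); P=np.array([cast("top",b,.007)[:2] for b in B]); print(P.round(4).tolist(), P.mean(0).round(4))
        cv2.drawContours(im,[B.astype(int)],-1,(255,0,255),1)
        # dark regions
        d=roi(cv2.inRange(hsv,(0,0,0),(180,255,70)),*box)
        q=[]
        for c in largest(d,2):
            rr=cv2.minAreaRect(c); X=cast("top",rr[0],.003)[:2]; q.append((cv2.contourArea(c),X)); print(" dark",rr,X.round(4))
        q.sort(key=lambda t:t[0]); v=q[0][1]-q[1][1]; print(" yaw(y axis)",np.degrees(np.arctan2(v[1],v[0]))-90,np.linalg.norm(v))
    w=roi(cv2.inRange(hsv,(0,0,120),(180,75,255)),212,246,193,226)
    c=largest(w)[0]; r=cv2.minAreaRect(c); B=cv2.boxPoints(r); P=np.array([cast("top",b,.015)[:2] for b in B]); print("box",r,P.round(4).tolist(),P.mean(0).round(4))
    cv2.drawContours(im,[B.astype(int)],-1,(255,0,255),1)
    cv2.imwrite("pics/m1.png",cv2.resize(im[120:300,130:380],None,fx=3.2,fy=3.2,interpolation=cv2.INTER_NEAREST))
E
python3 meas.py
```

```text
red [304.5 206.6] 59.5 [ 0.5535 -0.4022  0.056 ]
blue [349.1 220.9] 53.5 [ 0.5255 -0.4888  0.056 ]
amber [243.1 175.2] 56.0 [ 0.6166 -0.2813  0.05  ]
green ((271.55987548828125, 258.9669189453125), (31.952985763549805, 69.39120483398438), 87.66268920898438)
[[0.48, -0.2664], [0.4858, -0.4085], [0.4213, -0.4104], [0.4157, -0.2695]] [ 0.4507 -0.3387]
 dark ((284.1809387207031, 258.4378356933594), (22.547739028930664, 27.435710906982422), 86.98721313476562) [ 0.4515 -0.3646]
 dark ((254.0, 259.5), (15.0, 16.0), 90.0) [ 0.4493 -0.3028]
 yaw(y axis) 1.9873275638013865 0.06191364430121745Traceback (most recent call last):
  File "meas.py", line 16, in <module>
    c=np.concatenate(largest(m,3)); r=cv2.minAreaRect(c); print(nm,r)
ValueError: need at least one array to concatenate
```

```bash
sed -i 's/("orange",(5,215,150),(16,255,255)/("orange",(8,200,200),(16,255,255)/; s/c=np.concatenate(largest(m,3)); r/ls=largest(m,3) or [np.array([[[0,0]],[[1,0]],[[1,1]]],np.int32)]; c=np.concatenate(ls); r/' meas.py; python3 meas.py | tail -9
```

```text
dark ((284.1809387207031, 258.4378356933594), (22.547739028930664, 27.435710906982422), 86.98721313476562) [ 0.4515 -0.3646]
 dark ((254.0, 259.5), (15.0, 16.0), 90.0) [ 0.4493 -0.3028]
 yaw(y axis) 1.9873275638013865 0.06191364430121745
orange ((167.09588623046875, 262.08905029296875), (11.93819808959961, 25.63201332092285), 69.44395446777344)
[[0.4465, -0.0971], [0.4646, -0.1455], [0.4421, -0.1546], [0.424, -0.1063]] [ 0.4443 -0.1259]
 dark ((196.423095703125, 261.11541748046875), (22.357234954833984, 27.456254959106445), 78.69007110595703) [ 0.4461 -0.1849]
 dark ((166.0, 267.5), (15.0, 16.0), 90.0) [ 0.4332 -0.1231]
 yaw(y axis) 11.762388953668093 0.06318445064271325
box ((227.24139404296875, 209.8965606689453), (19.683704376220703, 19.683706283569336), 21.801410675048828) [[0.539, -0.2218], [0.5766, -0.2363], [0.5615, -0.274], [0.5241, -0.2593]] [ 0.5503 -0.2479]
```

View pics/m1.png

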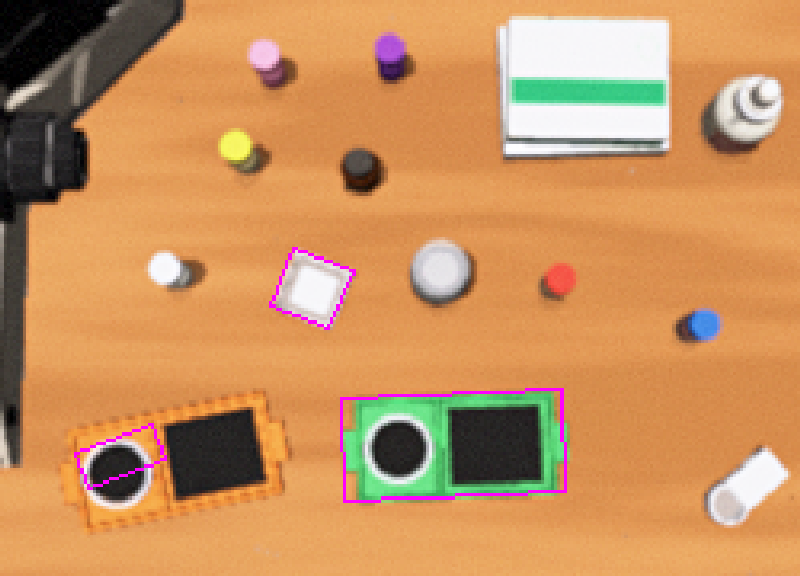

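```bash
python3 - <<'E'
from h import *
env.move_to([.55,-.35,.30],[180,0,0]); print(env.get_obs()["time_s"],env.get_obs()["joint_pos"].round(1))
b,o=shot("wrist","w8")
np.save("o8.npy",np.r_[o["eef_pos"],o["orientation"]])
cv2.imwrite("pics/w8z.png",cv2.resize(b[0:290,60:460],None,fx=2,fy=2,interpolation=cv2.INTER_CUBIC))
E
```

```text
19.475 [-34.7  10.7  90.    0.   79.2  55.3]
```

View pics/w8z.png

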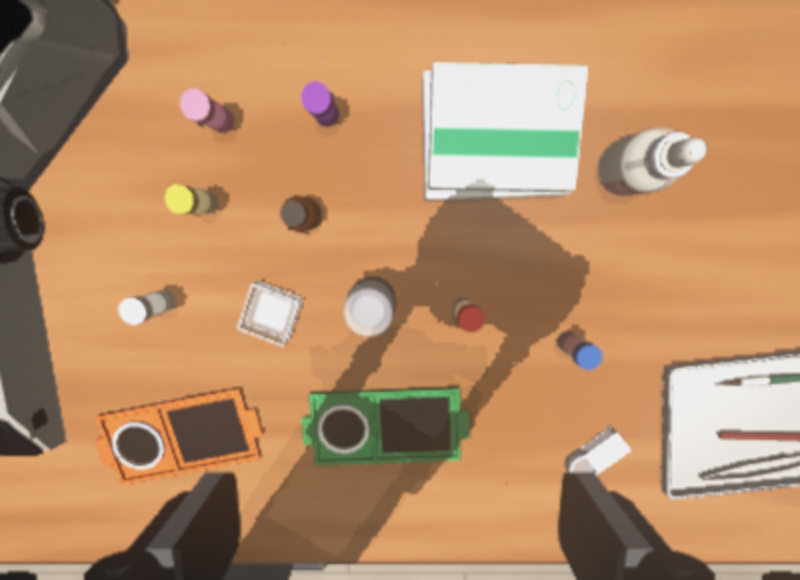

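```bash
python3 - <<'E'
from h import *
a=np.load("o8.npy"); o=dict(eef_pos=a[:3],orientation=a[3:])
for nm,uv,z in [("red",(470,317),.058),("blue",(588,355),.058),("amber",(296,214),.056),("can",(369,311),.066),("yellow",(180,200),.058),("white",(132,311),.058),("purple",(316,98),.058),("gwell",(343,428),.006),("gbay",(415,425),.003),("owell",(138,445),.006),("obay",(208,430),.003)]+[("box",uv,.021) for uv in ((262,281),(303,290),(285,346),(238,328))]+[("boxin",(271,311),.002)]:
    print(nm,cast("wrist",(uv[0]/2+60-.25,uv[1]/2-.25),z,o).round(4))
E
```

```text
red [ 0.555  -0.4005  0.058 ]
blue [ 0.527  -0.4878  0.058 ]
amber [ 0.6255 -0.2794  0.056 ]
can [ 0.5606 -0.3287  0.066 ]
yellow [ 0.6345 -0.2021  0.058 ]
white [ 0.5592 -0.1593  0.058 ]
purple [ 0.6967 -0.2964  0.058 ]
gwell [ 0.4493 -0.3015  0.006 ]
gbay [ 0.4509 -0.3637  0.003 ]
owell [ 0.4335 -0.1225  0.006 ]
obay [ 0.4463 -0.1838  0.003 ]
box [ 0.5764 -0.2443  0.021 ]
box [ 0.5696 -0.2755  0.021 ]
box [ 0.5252 -0.259   0.021 ]
box [ 0.5397 -0.2228  0.021 ]
boxin [ 0.5501 -0.2452  0.002 ]
```

```bash
cat >> h.py <<'E'
def goto(p,rpy):
    env.move_to(list(p),list(rpy))
def st(t=""):
    o=env.get_obs(); print(t,round(o["time_s"],1),o["eef_pos"].round(4),o["orientation"].round(1),"gap",round(o["finger_gap"],3),"F",o["contact_force"].round(1),"j",o["joint_pos"].round(0))
def pick(xy,z,rpy,force=25,high=.16):
    env.let_go(); goto((*xy,high),rpy); env.movel([*xy,z],velocity=.12); st("at"); env.gripper_close(grip_force=force); st("closed")
    env.movel([*xy,high],velocity=.15); st("up")
def place(xy,z,rpy,high=.16):
    goto((*xy,high),rpy); env.movel([*xy,z+.012],velocity=.15); env.movel([*xy,z],velocity=.04); st("down"); env.let_go(); env.movel([*xy,high],velocity=.15); st("free")
E
python3 - <<'E'
from h import *
pick((.554,-.401),.014,[180,0,90])
E
```

```text
at 22.6 [ 0.5548 -0.4016  0.0152] [1.799e+02 1.000e-01 9.000e+01] gap 1.0 F [-0.6 -0.2  0.8] j [-38.  27. 100.  -0.  53. -38.]
closed 23.2 [ 0.554  -0.401   0.0141] [-180.    0.   90.] gap 0.206 F [0.1 0.4 1. ] j [-38.  27. 100.  -0.  53. -38.]
up 24.3 [ 0.5532 -0.4004  0.1585] [-1.799e+02 -1.000e-01  9.000e+01] gap 0.207 F [-0.   0.5 -0.9] j [-38.  19.  95.   0.  66. -38.]
```

```bash
python3 - <<'E'
from h import *
place((.449,-.3025),.018,[180,0,90])
b,o=shot("wrist","w9"); shot("scene","s9")
# candidate tilt poses for blue: jaw along x-ish in orange well
for t in (10,15,20):
  for yaw in (90,100):
    M=R.from_euler('z',yaw,degrees=True)*R.from_euler('y',t,degrees=True)*R.from_euler('x',180,degrees=True)
    print(t,yaw,M.as_matrix()[:,2].round(2),M.as_matrix()[:,1].round(2),M.as_euler('xyz',degrees=True).round(1), [np.round(q,0) if q is not None else None for q in (env.ik([.4335,-.1228,z],M.as_euler('xyz',degrees=True)) for z in (.018,.16))])
E
```

```text
down 26.4 [ 0.4487 -0.3023  0.0177] [-180.   -0.   90.] gap 0.205 F [-0.1  0.6  0.4] j [-37.  14. 118.  -0.  48. -37.]
free 28.2 [ 0.4482 -0.3019  0.1588] [-1.799e+02 -1.000e-01  9.000e+01] gap 1.004 F [-1.5 -0.5 -0.5] j [-37.   4. 113.  -0.  63. -37.]
10 90 [ 0.   -0.17 -0.98] [ 1. -0.  0.] [180.  10.  90.] [array([-11.,   4., 131., -14.,  44.,  -1.]), array([-11.,  -8., 124., -11.,  62.,  -6.])]
10 100 [ 0.03 -0.17 -0.98] [0.98 0.17 0.  ] [180.  10. 100.] [array([-12.,   3., 132., -14.,  42., -12.]), array([-12.,  -9., 125., -11.,  60., -17.])]
15 90 [ 0.   -0.26 -0.97] [ 1. -0.  0.] [180.  15.  90.] [array([ -8.,   5., 131., -22.,  44.,   8.]), array([ -8.,  -8., 125., -17.,  61.,   0.])]
15 100 [ 0.04 -0.25 -0.97] [0.98 0.17 0.  ] [180.  15. 100.] [array([ -8.,   3., 133., -22.,  41.,  -2.]), array([ -8.,  -9., 127., -17.,  59., -10.])]
20 90 [ 0.   -0.34 -0.94] [ 1. -0.  0.] [180.  20.  90.] [array([ -4.,   6., 132., -29.,  45.,  17.]), array([ -4.,  -7., 126., -23.,  62.,   7.])]
20 100 [ 0.06 -0.34 -0.94] [0.98 0.17 0.  ] [180.  20. 100.] [array([ -4.,   3., 134., -30.,  41.,   8.]), array([ -4., -10., 128., -23.,  59.,  -3.])]
```

View pics/w9.png

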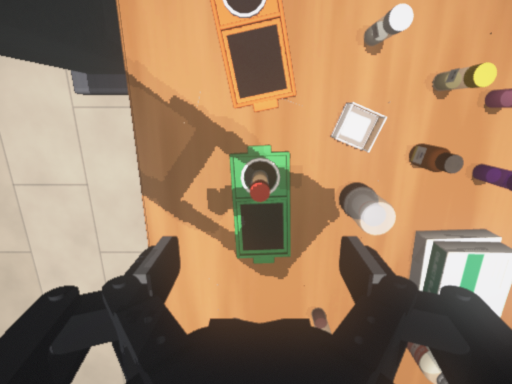

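```bash
cat >> h.py <<'E'
def ori(yaw,t): return (R.from_euler('z',yaw,degrees=True)*R.from_euler('y',t,degrees=True)*R.from_euler('x',180,degrees=True)).as_euler('xyz',degrees=True)
def grasp2tcp(p,yaw,t,off=.019): # grasp point -> tcp
    z=R.from_euler('xyz',ori(yaw,t),degrees=True).as_matrix()[:,2]; return np.asarray(p)+off*z
E
python3 - <<'E'
from h import *
for t in (10,15,20):
  for yaw in (-80,-70,-60):
    e=ori(yaw,t); M=R.from_euler('xyz',e,degrees=True).as_matrix()
    print(t,yaw,M[:,2].round(2),M[:,1].round(2),[np.round(q,0) if q is not None else None for q in (env.ik(grasp2tcp(p,yaw,t),e) for p in [(.4335,-.1228,.037),(.4335,-.1228,.18),(.526,-.488,.033),(.526,-.488,.18)])])
E
```

```text
10 -80 [-0.03  0.17 -0.98] [-0.98 -0.17  0.  ] [array([-25.,   8., 126.,  10.,  52., 138.]), array([-25.,  -3., 120.,   9.,  69., 141.]), array([-47.,  35.,  89.,   6.,  65., 120.]), array([-47.,  27.,  84.,   6.,  78., 121.])]
10 -70 [-0.06  0.16 -0.98] [-0.94 -0.34  0.  ] [array([-24.,   9., 125.,   9.,  53., 130.]), array([-24.,  -2., 119.,   8.,  70., 133.]), array([-47.,  35.,  88.,   4.,  66., 111.]), array([-47.,  28.,  83.,   4.,  79., 112.])]
10 -60 [-0.09  0.15 -0.98] [-0.87 -0.5   0.  ] [array([-23.,  10., 124.,   7.,  54., 122.]), array([-23.,  -1., 118.,   6.,  71., 124.]), array([-46.,  36.,  87.,   3.,  67., 103.]), array([-46.,  28.,  82.,   2.,  79., 103.])]
15 -80 [-0.04  0.25 -0.97] [-0.98 -0.17  0.  ] [array([-28.,  10., 124.,  14.,  55., 133.]), array([-28.,  -1., 119.,  12.,  72., 137.]), array([-48.,  37.,  85.,   8.,  70., 118.]), array([-48.,  30.,  80.,   8.,  83., 120.])]
15 -70 [-0.09  0.24 -0.97] [-0.94 -0.34  0.  ] [array([-26.,  12., 123.,  12.,  57., 126.]), array([-26.,   1., 117.,  11.,  73., 129.]), array([-47.,  38.,  84.,   6.,  72., 110.]), array
[... 251 characters left out ...]
.,  85., 103.])]
20 -80 [-0.06  0.34 -0.94] [-0.98 -0.17  0.  ] [array([-30.,  13., 123.,  18.,  59., 129.]), array([-30.,   2., 117.,  16.,  75., 134.]), array([-49.,  40.,  82.,  10.,  76., 116.]), array([-49.,  33.,  77.,  10.,  88., 119.])]
20 -70 [-0.12  0.32 -0.94] [-0.94 -0.34  0.  ] [array([-29.,  14., 121.,  15.,  61., 122.]), array([-29.,   3., 116.,  13.,  77., 127.]), array([-48.,  41.,  80.,   7.,  77., 109.]), array([-48.,  34.,  75.,   7.,  89., 111.])]
20 -60 [-0.17  0.3  -0.94] [-0.87 -0.5   0.  ] [array([-27.,  15., 119.,  12.,  63., 116.]), array([-27.,   5., 114.,  11.,  78., 119.]), array([-47.,  42.,  79.,   5.,  79., 101.]), array([-47.,  35.,  74.,   4.,  91., 102.])]
```

```bash
python3 - <<'E'
from h import *
yaw,t=-75,15; e=ori(yaw,t); g=lambda x,y,z: grasp2tcp((x,y,z),yaw,t)
env.move_to(list(g(.526,-.488,.18)),list(e)); env.movel(list(g(.526,-.488,.036)),velocity=.12); st("at"); env.gripper_close(grip_force=25); st("cl")
env.movel(list(g(.526,-.488,.19)),velocity=.15); st("up")
env.move_to(list(g(.4335,-.1228,.19)),list(e)); st("over")
shot("wrist","w10"); shot("scene","s10"); shot("top","t10")
E
```

```text
at 31.9 [ 0.5254 -0.484   0.019 ] [-179.9   14.9  -75. ] gap 1.0 F [ 0.5  0.3 -0.3] j [-48.  38.  85.   7.  71. 114.]
cl 32.5 [ 0.5247 -0.4833  0.0177] [180.  15. -75.] gap 0.209 F [0.3 0.9 1. ] j [-48.  38.  85.   7.  71. 114.]
up 33.7 [ 0.5241 -0.4826  0.17  ] [179.9  15.1 -75. ] gap 0.205 F [-0.1  0.4 -0.5] j [-48.  30.  79.   7.  84. 116.]
over 35.1 [ 0.4331 -0.119   0.172 ] [-179.9   14.9  -75. ] gap 0.208 F [ 0.4  0.2 -0.5] j [-27.  -1. 117.  12.  74. 134.]
```

View pics/w10.png

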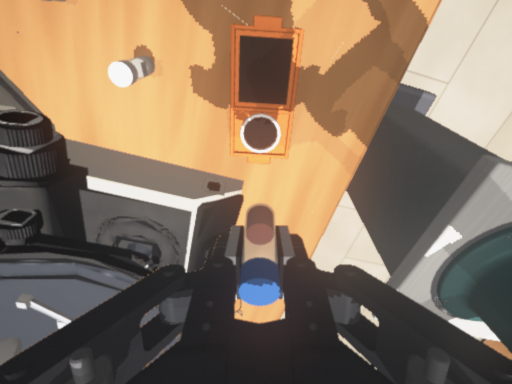

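View pics/s10.png

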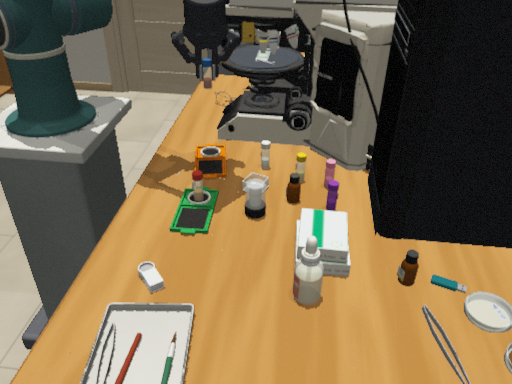

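View pics/t10.png

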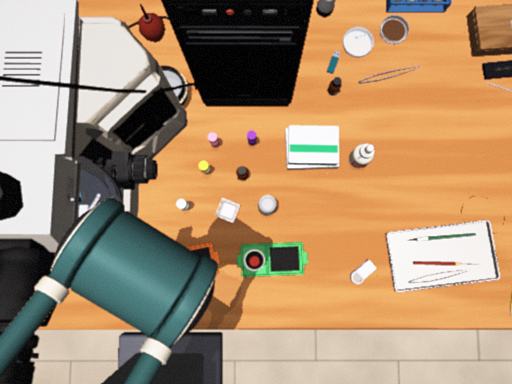

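```bash
python3 - <<'E'
from h import *
o=env.get_obs()
for uv in ((240,180),(243,187),(192,208),(90,185)):
  print(uv,[cast("wrist",uv,z,o).round(3) for z in (0,.03,.06,.09)])
print(cast("wrist",(260,133),.005,o), proj("wrist",(.489,-.108,.03),o),proj("wrist",(.379,-.138,.03),o))
E
```

```text
(240, 180) [array([ 0.441, -0.057,  0.   ]), array([ 0.443, -0.074,  0.03 ]), array([ 0.445, -0.09 ,  0.06 ]), array([ 0.447, -0.107,  0.09 ])]
(243, 187) [array([ 0.435, -0.048,  0.   ]), array([ 0.438, -0.066,  0.03 ]), array([ 0.44 , -0.083,  0.06 ]), array([ 0.443, -0.101,  0.09 ])]
(192, 208) [array([0.493, 0.001, 0.   ]), array([ 0.489, -0.022,  0.03 ]), array([ 0.486, -0.045,  0.06 ]), array([ 0.483, -0.068,  0.09 ])]
(90, 185) [array([ 0.62 , -0.001,  0.   ]), array([ 0.604, -0.024,  0.03 ]), array([ 0.587, -0.047,  0.06 ]), array([ 0.571, -0.069,  0.09 ])]
[ 0.43339138 -0.12277733  0.005     ] [203.58331923 141.3564956 ] [315.54395989 140.82683615]
```

```bash
python3 - <<'E'
from h import *
yaw,t=-75,15; e=ori(yaw,t); g=lambda x,y,z: list(grasp2tcp((x,y,z),yaw,t))
x,y=.4335,-.1228
env.movel(g(x,y,.055),velocity=.15); st("near"); env.movel(g(x,y,.0400),velocity=.04); st("down"); env.let_go(); env.movel(g(x,y,.19),velocity=.15); st("free")
shot("wrist","w11"); shot("scene","s11")
e2=[180,0,0]
for yw in (30,-150+180,210,-150):
  print(yw,[np.round(q) if q is not None else None for q in (env.ik([.623,-.28,.2],[180,0,yw]),env.ik([.446,-.184,.1],[180,0,90]))])
E
```

```text
near 36.3 [ 0.433  -0.1184  0.0374] [-179.9   14.9  -75. ] gap 0.209 F [ 0.3  0.3 -0.3] j [-27.   9. 123.  13.  58. 130.]
down 36.8 [ 0.432  -0.1179  0.0214] [180.  15. -75.] gap 0.206 F [ 0.2 -0.4 -0.6] j [-27.  11. 124.  13.  56. 129.]
free 38.6 [ 0.4315 -0.1177  0.1706] [179.9  15.1 -75. ] gap 0.999 F [-0.3 -0.4  0.2] j [-27.  -1. 118.  12.  74. 134.]
30 [array([-26.,  17.,  93.,  -0.,  70.,  34.]), array([-25.,   1., 122.,   0.,  56., -25.])]
30 [array([-26.,  17.,  93.,  -0.,  70.,  34.]), array([-25.,   1., 122.,   0.,  56., -25.])]
210 [None, array([-25.,   1., 122.,   0.,  56., -25.])]
-150 [None, array([-25.,   1., 122.,   0.,  56., -25.])]
```

View pics/w11.png

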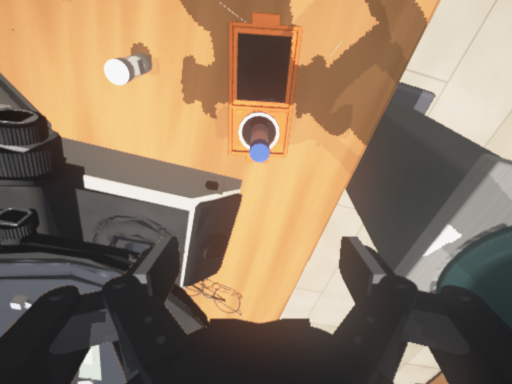

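```bash
python3 - <<'E'
from h import *
print(cast("top",(250,105),0),cast("top",(250,105),.2))
env.movel([.52,-.30,.20],velocity=.2)
goto((.56,-.31,.2),[180,0,30])
b,o=shot("wrist","w12"); np.save("o12.npy",np.r_[o["eef_pos"],o["orientation"]])
st(); print(proj("wrist",(.623,-.28,.056),o),proj("wrist",(.623,-.28,0.),o))
E
```

```text
[ 0.77714529 -0.29334947  0.        ] [ 0.71102366 -0.29820459  0.2       ]
 41.4 [ 0.5598 -0.3098  0.2   ] [-180.    0.   30.] gap 0.999 F [ 0.7  0.  -0.2] j [-31.  13.  98.   0.  69.  29.]
[265.30394182 112.35534419] [264.28830258 111.81375257]
```

View pics/w12.png

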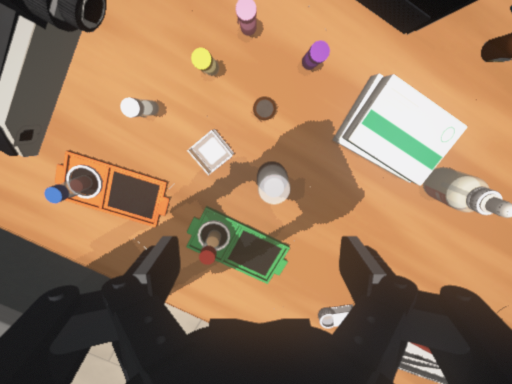

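```bash
python3 - <<'E'
from h import *
a=np.load("o12.npy"); o=dict(eef_pos=a[:3],orientation=a[3:])
b=cv2.imread("pics/w12.png"); hsv=cv2.cvtColor(b,cv2.COLOR_BGR2HSV)
m=cv2.inRange(hsv,(0,0,120),(180,70,255)); k=np.zeros_like(m); k[120:182,180:242]=m[120:182,180:242]
from meas import largest
c=largest(k)[0]; r=cv2.minAreaRect(c); B=cv2.boxPoints(r); P=np.array([cast("wrist",q,.015,o)[:2] for q in B]); print(r,P.round(4).tolist(),P.mean(0).round(4))
v=P[1]-P[0]; print(np.degrees(np.arctan2(v[1],v[0])))
m=cv2.inRange(hsv,(0,0,0),(180,255,80)); k=np.zeros_like(m); k[90:125,245:285]=m[90:125,245:285]
c=largest(k)[0]; (u,v),rad=cv2.minEnclosingCircle(c); print(u,v,rad,cast("wrist",(u,v),.056,o))
cv2.imwrite("pics/w12z.png",cv2.resize(b[80:190,170:300],None,fx=5,fy=5,interpolation=cv2.INTER_CUBIC))
E
```

```text
((210.57777404785156, 151.59237670898438), (33.77687072753906, 35.30669403076172), 49.89908981323242) [[0.5374, -0.2203], [0.5776, -0.2363], [0.5636, -0.2732], [0.5219, -0.2577]] [ 0.5501 -0.2469]
-21.669374059664023Traceback (most recent call last):
  File "<stdin>", line 9, in <module>
IndexError: list index out of range
```

```bash
python3 - <<'E'
from h import *
pick((.6255,-.279),.011,[180,0,30],force=30,high=.17)
place((.4475,-.190),.015,[180,0,60],high=.17)
shot("wrist","w13"); shot("top","t13")
E
```

```text
at 43.5 [ 0.6264 -0.2794  0.0122] [ 1.799e+02 -1.000e-01  3.000e+01] gap 1.003 F [-0.3  0.3  0.1] j [-26.  28. 100.   0.  52.  34.]
closed 44.1 [ 0.6257 -0.2791  0.0113] [180.  -0.  30.] gap 0.279 F [0.5 0.2 0.9] j [-26.  28. 100.   0.  52.  34.]
up 45.3 [ 0.6246 -0.2786  0.1684] [-1.799e+02  1.000e-01  3.000e+01] gap 0.28 F [ 0.5 -0.  -0.8] j [-26.  19.  94.   0.  67.  34.]
down 47.7 [ 0.4472 -0.1899  0.0148] [-180.    0.   60.] gap 0.28 F [-0.7  0.1 -0.7] j [-26.   9. 125.  -0.  46.   4.]
free 49.5 [ 0.4467 -0.1896  0.1688] [-179.9    0.    60. ] gap 0.998 F [-0.3 -0.7  0.5] j [-26.  -3. 118.  -0.  64.   4.]
```

View pics/w13.png

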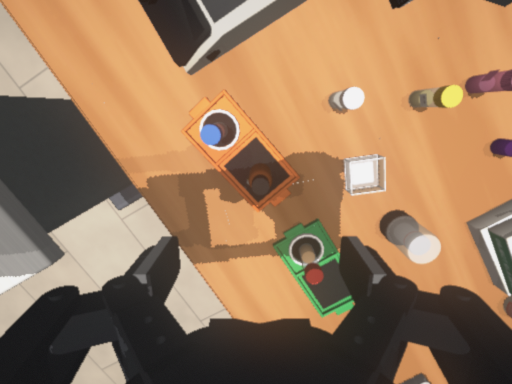

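```bash
python3 - <<'E'
from h import *
pick((.550,-.2472),.006,[180,0,68.5],force=22,high=.15)
shot("wrist","w14")
place((.4515,-.3645),.0095,[180,0,92],high=.17)
shot("wrist","w15")
E
```

```text
at 51.7 [ 0.5508 -0.2476  0.007 ] [179.9   0.   68.5] gap 1.001 F [0.4 0.1 0.9] j [-27.  21. 111.   0.  48.  -5.]
closed 52.2 [ 0.5504 -0.2474  0.0065] [179.9   0.   68.5] gap 0.45 F [-0.5 -0.1  1.7] j [-27.  21. 111.  -0.  48.  -5.]
up 53.3 [ 0.5491 -0.2467  0.1486] [-179.9   -0.    68.5] gap 0.447 F [ 0.3  0.6 -0.8] j [-27.  11. 106.   0.  63.  -5.]
down 55.6 [ 0.4514 -0.3645  0.0093] [-180.   -0.   92.] gap 0.448 F [-0.2 -0.4 -0.1] j [-41.  18. 114.   0.  48. -43.]
free 57.4 [ 0.4508 -0.3639  0.1687] [-1.799e+02 -1.000e-01  9.200e+01] gap 0.997 F [ 0.1  0.1 -0.3] j [-41.   8. 108.  -0.  65. -43.]
```

View pics/w15.png

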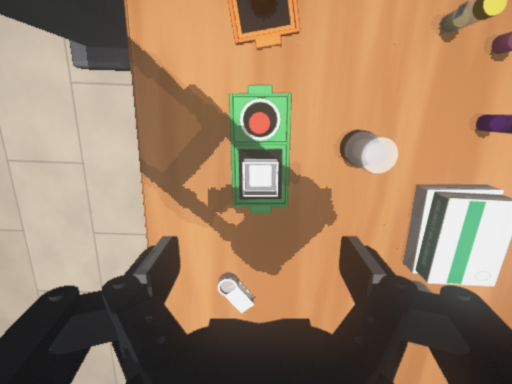

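Box sits in the green bay at pixel (261,178), red vial centred in the well at (260,122). I'll back the arm off for a clear last look.

```bash
python3 - <<'E'
from h import *
env.movel([.45,-.45,.3],velocity=.2); env.move_to([.36,-.6,.35],[180,0,92]); st()
b,_=shot("top","t16"); s,_=shot("scene","s16")
cv2.imwrite("pics/t16z.png",cv2.resize(b[120:300,130:380],None,fx=3.2,fy=3.2,interpolation=cv2.INTER_CUBIC))
cv2.imwrite("pics/s16z.png",cv2.resize(s[120:250,150:370],None,fx=3.6,fy=3.6,interpolation=cv2.INTER_CUBIC))
a=cv2.imread("pics/top0.png")
from scipy import ndimage
for nm,(u,v) in dict(yellow=(204,170),white=(183,205),can=(267,205)).items():
    A=a[v-12:v+13,u-12:u+13].astype(int);B=b[v-12:v+13,u-12:u+13].astype(int); print(nm,np.abs(A-B).mean())
E
```

```text
59.1 [ 0.3605 -0.5987  0.3487] [-180.    -0.2   92. ] gap 1.008 F [ 0.3  0.4 -1.3] j [-61.  15.  80.   0.  85. -63.]
yellow 2.167466666666667
white 2.018666666666667
can 2.2965333333333335
```

View pics/t16z.png

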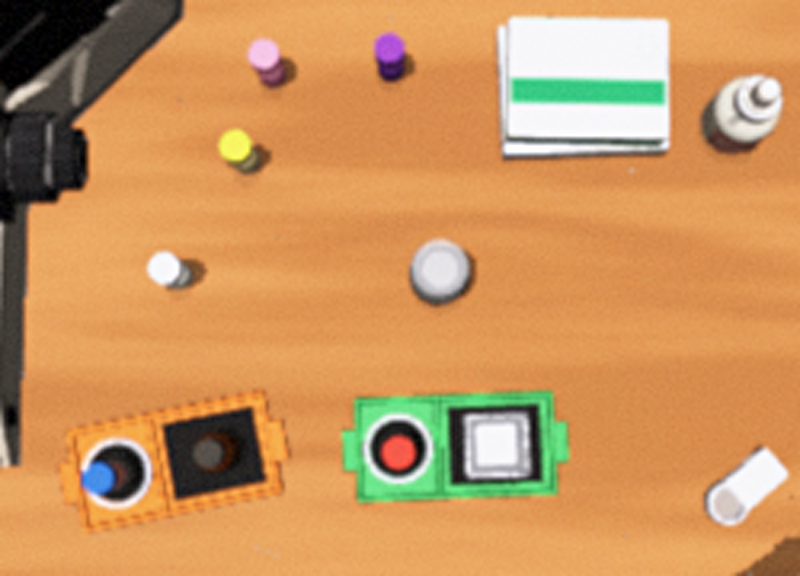

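View pics/s16z.png

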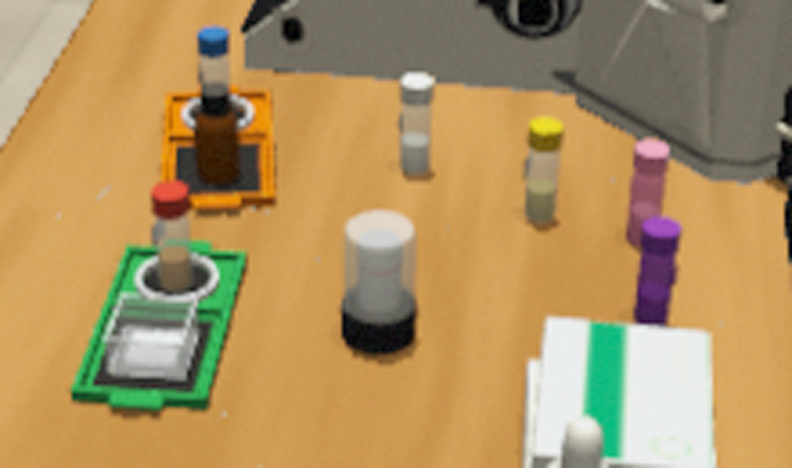

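```bash
python3 - <<'E'
from h import *
from meas import largest
b=cv2.imread("pics/t16.png"); hsv=cv2.cvtColor(b,cv2.COLOR_BGR2HSV)
def ax(w,y): w,y=np.array(w),np.array(y); v=(w-y)/np.linalg.norm(w-y); return w-.0365*v,v
G=ax((.4493,-.3025),(.4512,-.3642)); O=ax((.4334,-.1228),(.4462,-.1845))
def loc(F,X): d=X[:2]-F[0]; v=F[1]; return (d@np.array([v[1],-v[0]])).round(4),(d@v).round(4)
for nm,lo,hi,(u0,u1,v0,v1),z,F in (("red",(0,150,100),(8,255,255),(240,270,248,272),.059,G),("blue",(100,120,90),(125,255,255),(145,180,255,285),.059,O)):
    m=cv2.inRange(hsv,lo,hi);k=np.zeros_like(m);k[v0:v1,u0:u1]=m[v0:v1,u0:u1];M=cv2.moments(largest(k)[0]);X=cast("top",(M['m10']/M['m00'],M['m01']/M['m00']),z);print(nm,X.round(4),loc(F,X))
X=cast("top",(130+208/3.2,120+453/3.2),.059);print("amber",loc(O,X))
X=cast("top",(130+497/3.2,120+446/3.2),.02);print("box",loc(G,X))
env.job_done()
E
```

```text
red [ 0.4484 -0.3036  0.059 ] (np.float64(-0.0009), np.float64(0.0354))
blue [ 0.4337 -0.1251  0.059 ] (np.float64(-0.0001), np.float64(0.0342))
amber (np.float64(-0.0), np.float64(-0.0325))
box (np.float64(-0.0011), np.float64(-0.027))
the job is handed in; nothing more can be done
```

Both kit trays are made up and the job is handed in, finishing at about 59 s of the 96 s allowed. `env.job_done()` gives no verdict, so the result rests on my own checks.

I picked and placed the red vial, then the blue vial, the brown bottle and the glass box. For the blue vial I tilted the gripper 15° about the jaw axis to keep the arm clear of the microscope, and the vial itself stayed upright.

**Positions:** the last overhead picture, taken with the arm backed off, gave these positions in each tray's own frame:

| Item | Tray | x (mm) | y (mm) | Allowed x (mm) | Allowed y (mm) |
|---|---|---|---|---|---|
| Red vial | green | -0.9 | 35.4 | ±12 | 24.5 to 48.5 |
| Glass box | green | -1.1 | -27.0 | ±14 | -42.5 to -8.5 |
| Blue vial | orange | -0.1 | 34.2 | ±12 | 24.5 to 48.5 |
| Brown bottle | orange | 0.0 | -32.5 | ±20 | -49.5 to -1.5 |

**Upright:** everything looks upright in the final scene picture. I judged that by eye and did not measure the angles.

**Height in the trays:** I did not measure this either; each item was released about 0.5 to 1 mm above its tray floor.

**Left in the stock:** the yellow vial, white vial and lens can look unchanged, with only noise-level differences from the first overhead picture.

**Forces:** the forces I read around each grasp and release stayed below about 2 N.

No check failed. The only disagreement was over the brown bottle before gripping: the overhead and wrist cameras differed by several millimetres, so I used the wrist value and the grip was good.

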